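# Slide the last bottle into its rack lane

## Robot

A 6-joint arm with a two-finger parallel gripper is mounted at the origin on the work surface. World frame = base frame: x ahead of the robot, y to its left, z up, the work surface at z = 0. Lengths are in mm, angles in rad, forces in N, time in s.
With the tool pointing down it reaches from about 300 to 775 mm from the base axis. Payload 14.6 kg.
Tool frame: the origin (TCP) lies between the finger pads; the fingertips stand 25 mm ahead of it and the grasp point (between the pads) lies 6 mm ahead of it; z points along the fingers, y is the line along which they close (so a half turn about z gives the same grasp; the last joint's range is limited). The gripper opens to 94 mm and grips with 3 to 60 N. Pads are 16 mm wide; open, the fingers measure 119 mm over their backs; the gripper's body (75 mm by 177 mm) begins 78 mm behind the grasp point.
Start: joints at [-1.236, 0.3, 1.521, -0, 1.321, -0.067], TCP at [215.084, -506.19, 230.446] pointing down, gripper open.
Joint ranges: [-3.03, 3.03], [-0.79, 2.21], [0.23, 2.52], [-1.04, 4.18], [0, 3.07], [-2.55, 2.55]. Speed limits (rad/s): [2.22, 2.22, 2.57, 3.14, 3.14, 3.14].

## Interface

Orientations are given as [roll, pitch, yaw] about the fixed x, y, z axes, in that order (R = Rz(yaw) Ry(pitch) Rx(roll)).
In Python, from cell import manip gives the robot as it stands. The module is installed in compiled form; this text tells all that it offers.
- The arm moves only by the tool step_arm, never from a script. Its argument "series" is one flat list of numbers, 5 for each row, row after row: the shift along the world's x, y, z in mm, then the turn about the world's z in rad, then the closure, from 0 (fully open) to 1 (shut). In form: [dx, dy, dz, spin, jaw, dx, dy, dz, spin, jaw, ...]. A call has 1 to 20 rows; each row shifts and turns the commanded pose from where the row before left it; what a row does not reach is not made up. A row lasts 1/8 s, in which the tool goes at most 62.5 mm and 10.7 degrees, less where a joint would pass 70% of its speed; a pose out of reach is approached as far as the arm can. A call is refused whole if a number of a shift passes 62.5 or a number of a turn 0.188, either way. A call with a gripper value outside its range is refused whole. The fingers move at their own pace and stop on an object; "squeeze" is the grip in N (left out, the last holds). Time passes only in rows, so rows that do not move let the fingers close. It gives the time, the measured TCP pose, the force, the opening and the grip force at its end, in the units of the state.
- manip.read_state(): the state, without advancing time (a new reading comes with each control period).
- manip.camera(name): name is "side" or "top" or "wrist"; returns (picture, depth): 384x512x3 uint8, blue, green, red; 384x512 float32, mm along the optical axis (not along the pixel's ray), 0 where there is no reading.
- manip.camera_info(name): a dict with "fovy" (degrees; the focal length in pixels is half the picture's height over the tangent of half this angle, whatever the lens; pixels are square), "cx", "cy" (the principal point, pixels), "k1" (the pictures are not rectified: a ray, as slopes to the right and down, at radius r is drawn at 1 + k1 r^2 times it, then the intrinsics apply), "eye" and "orientation" of the camera in the world. Camera axes: x right, y down, z forward; pixel columns grow to the right and rows downward; lengths in mm; the calibration is good to about 2 mm. A picture is of the moment at which its call begins: read the wrist's pose just before it. camera_info takes no time and is no camera call; for the wrist camera it gives the pose at the moment of the call.
- manip.sign_off(): hands the job in; it is judged then, once.
The state is a dict: "clock": time; "joints": joint angles; "qd": joint speeds; "effort": joint torques, N m; "eef_pos": TCP position; "eef_rot": TCP orientation; "wrist_force": force on the tool from outside, world axes, zero at the start; "moment": the same for the moment, N m; "finger_gap": finger opening in mm; "finger_force": force on a finger pad.
Only numpy, scipy, OpenCV 4.12 (cv2) and the standard library are available. Lean on these libraries where they do the work, as an engineer would, in place of code of your own. Each camera call takes 0.05 s, during which the arm holds its last target. There are 200 camera calls.

## Task

On the shop counter, one tall long-necked white bottle stands out on the customer's side of the three-lane stock rack. Push it back with the fingertips, low down near its foot, so that it slides upright along the counter into the empty lane and right up against the rack's back board; do not lift it or tip it over. Leave the other bottles, the jar and the carton where they stand, and finish with the robot clear of everything.

Things in the scene. Friction and masses are not known exactly. Their poses are not given: they have to be found in the camera images.
- bottle: the long-necked white bottle to push, upright beyond the rack (its open side): round body 56 mm in diameter up to 75 mm, tapering to a 26 mm neck at 108 mm, capped, 215 mm tall; 0.25-0.49 kg; friction about 0.5-0.7: pushed above about 35 mm it may tip. Lean the gripper 20 degrees or more (fingers pointing down and along the push) so its body clears the neck. Origin: centre of underside, z up.
- slot: the place for the bottle: the empty lane of the rack (left, middle or right), with a flat round dark pad like those under the other bottles. Origin: on the counter in the lane's middle, where the bottle's axis stands when it is home (2 mm short of touching the back board, whose face is 30 mm from here). x along the lane out of its mouth, away from the robot; y across the lane; z up.
- rack: fixed wooden rack without floor: dark back board 272 mm wide, 30 mm high; four light partitions 8 mm thick, 22 mm high, reaching 32 mm beyond the lane origins, make three lanes 80 mm wide, 88 mm between centres, open away from the robot, back board on its side. Origin: on the counter in the middle lane, as for the slot; x along the lanes out of the mouths, y to the robot's left, z up.
- bottle_a: bystander: a loose bottle of the same kind and size standing in a lane of the rack against the back board. Origin: centre of its underside.
- bottle_b: bystander: another loose bottle of the same kind and size standing in another lane. Origin: centre of its underside.
- jar: bystander: squat grey jar with a white lid, 72 mm in diameter, 85 mm tall, standing to the left of the rack. Origin: centre of its underside.
- carton: bystander: cardboard carton 70 x 110 x 75 mm (x, y, z) standing to the right of the rack. Origin: centre of its underside.

How it is judged:
By the outcome, as a careful person would: the job done as asked, in the order asked, and still so for the second after the job is handed in, with the robot touching nothing.
It also fails if it takes over 56 s, if anything falls off the work surface, if the arm or the gripper's body presses on something with over 40 N, if the wrist force passes 120 N, or if a joint passes its speed limit or range.

## Working session

There is one attempt and no reset: what is moved stays moved. The work goes in short steps, Python scripts to look and compute and a tool call to move; the robot and the scene stay as the last step left them, time stands still between calls to the robot, and variables do not carry over. Pictures are saved under pics/ and viewed, at most 10 in all, crops included, and the job is handed in when it is done.

Besides the shell and the picture viewer there is one more tool, called after "Call:" as name(argument=value, ...), one argument or row to a line, values as JSON. step_arm: Moves the arm, as the interface text tells. Its arguments: {"type":"object","properties":{"series":{"type":"array"},"squeeze":{"type":"number"}},"required":["series"]}

```bash
mkdir -p pics
cat > h.py <<'E'
import numpy as np,cv2
from scipy.spatial.transform import Rotation as R
from cell import manip
def Rm(o):
    o=np.array(o,float)
    return o if o.shape==(3,3) else R.from_euler('xyz',o).as_matrix()
def cloud(name):
    i=manip.camera_info(name); p,d=manip.camera(name)
    f=192/np.tan(np.radians(i['fovy'])/2)
    v,u=np.mgrid[0:384,0:512].astype(float)
    K=np.array([[f,0,i['cx']],[0,f,i['cy']],[0,0,1]])
    s=cv2.undistortPoints(np.stack([u,v],-1).reshape(-1,1,2),K,np.array([i['k1'],0,0,0.])).reshape(384,512,2)
    c=np.dstack([s*d[...,None],d])
    return p,d,c@Rm(i['orientation']).T+np.array(i['eye'])
E
python3 - <<'E'
from h import *
print(manip.read_state())
for n in ('top','side'):
    print(manip.camera_info(n))
    p,d,w=cloud(n); cv2.imwrite(f'pics/{n}0.png',p); np.savez(f'{n}0.npz',p=p,d=d,w=w)
E
```

```text
{'clock': 0.0, 'joints': array([-1.23560418e+00,  3.00462384e-01,  1.52157679e+00, -3.77642301e-06,
        1.32070917e+00, -6.65957224e-02]), 'qd': array([ 3.56924213e-05,  1.91506316e-03,  9.07502976e-04, -2.80685026e-04,
        9.64989110e-04, -8.13614408e-05]), 'effort': array([-2.36670840e-04, -5.31808877e+01, -3.52735412e+01,  7.08030956e-02,
        2.44483317e-02, -9.98908945e-05]), 'eef_pos': array([ 215.00663534, -505.97803956,  229.89291402]), 'eef_rot': array([-3.14043929e+00, -7.32570302e-05,  4.01788766e-01]), 'wrist_force': array([-1.01416131, -0.37498697,  0.7210122 ]), 'moment': array([ 0.07805581,  0.0196034 , -0.03430144]), 'finger_force': 0.0, 'finger_gap': 93.91465927448144}
{'fovy': 45.74748546053243, 'cx': 261.36549921092484, 'cy': 193.7918069775933, 'k1': -0.12584888749246834, 'eye': array([ 338.2916886 ,   52.0057786 , 1174.40209165]), 'orientation': array([-2.96594707, -0.01473384, -1.56723566])}
{'fovy': 42.30084585825652, 'cx': 252.88143456658267, 'cy': 185.03667928989802, 'k1': -0.007684510271256019, 'eye': array([887.29237174, 872.76674962, 648.84696583]), 'orientation': array([-2.15571192,  0.00408232,  2.78032575])}
```

View pics/top0.png

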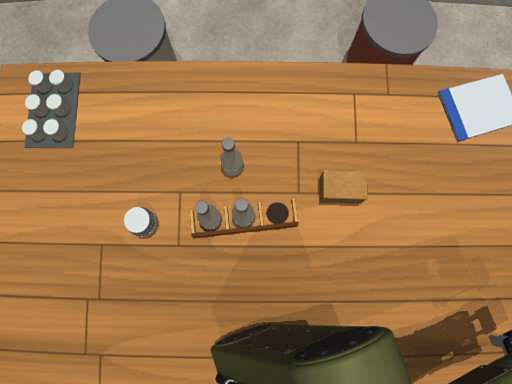

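View pics/side0.png

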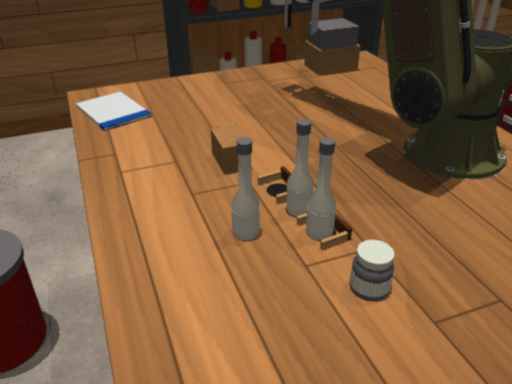

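The top view shows the rack at columns 190–298 and rows 198–237. The empty pad is at about (277,212), so the right lane is free, and the bottle to push has its body at about (232,165). The side view agrees.

Run:
```python
from h import *
from scipy.optimize import least_squares
T=np.load('top0.npz');S=np.load('side0.npz')
w=T['w'];p=T['p'].astype(int)
for n,(u,v) in dict(pad=(277,212),counter=(330,260),bcap=(228,144),bodyb=(232,166),acap=(202,207),back_l=(196,235),back_r=(296,226)).items(): print(n,w[v,u].round(1))
m=np.zeros((384,512),bool);m[198:226,264:292]=1
m&=(p.max(2)<70)&(abs(w[...,2])<8);q=w[m];print('pad',m.sum(),q.mean(0).round(1),q.min(0).round(),q.max(0).round())
# back board: z>24 dark in region below
m=np.zeros((384,512),bool);m[220:240,188:302]=1
m&=(w[...,2]>25)&(w[...,2]<36);q=w[m]
print('board n',len(q))
(vx,vy,cx,cy)=cv2.fitLine(q[:,:2].astype(np.float32),cv2.DIST_HUBER,0,.01,.01).ravel();print('board',np.degrees(np.arctan2(vy,vx)),cx,cy,q[:,1].min(),q[:,1].max(),q[:,2].mean())
def circ(W,box,r,z0,z1):
    x0,x1,y0,y1=box
    q=W.reshape(-1,3);q=q[(q[:,2]>z0)&(q[:,2]<z1)&(q[:,0]>x0)&(q[:,0]<x1)&(q[:,1]>y0)&(q[:,1]<y1)]
    if len(q)<8:return len(q)
    f=lambda c:np.hypot(*(q[:,:2]-c).T)-r
    cam=q[:,:2].mean(0)
    s=least_squares(f,cam,loss='soft_l1');return len(q),s.x.round(1),abs(s.fun).mean().round(2)
# objects by side cloud: rough centres via caps/top
def near(W,c,h=45): return (c[0]-h,c[0]+h,c[1]-h,c[1]+h)
b=w[166,232];print('b approx',b)
for nm,W,pxs in (('side',S['w'],dict(bot=(246,215),a=(321,215),b=(299,192),jar=(372,285))),):
    for n,(u,v) in pxs.items():
        c=W[v,u];print(n,c.round(1))
        print(circ(W,near(W,c),36 if n=='jar' else 28,20 if n!='jar' else 40,70))
        if n!='jar':print(' neck',circ(W,near(W,c),13,115,185))
for n,(u,v) in dict(bot=(232,166),a=(209,218),b=(244,215)).items():
    c=w[v,u];print('top',n,circ(w,near(w,c),28,20,70),circ(w,near(w,c),13,115,185))
q=w[165:208,315:372].reshape(-1,3);q=q[(q[:,2]>65)&(q[:,2]<85)];print('carton',q.mean(0),q.min(0),q.max(0))
```

```text
pad [497.9  -5.1   6.8]
counter [ 374.7 -141.6    1.9]
bcap [619.6 112.  212.2]
bodyb [600.  108.9  87.7]
acap [479.8 165.3 211.5]
back_l [435.3 200.4  27.4]
back_r [462.3 -54.6   1.4]
pad 338 [496.4  -5.5   1.1] [470. -32.  -7.] [523.  21.   7.]
board n 457
board -83.32107 452.0667 77.65123 -57.233311272959696 214.15957798182478 29.980191915868456
b approx [599.99744512 108.93807353  87.69260221]
bot [627.9 141.6  65.1]
(551, array([621.3, 115.6]), np.float64(0.9))
 neck (407, array([621. , 114.7]), np.float64(0.96))
a [491.7 194.8  65.7]
(644, array([479.3, 170.6]), np.float64(3.4))
 neck (419, array([479. , 169.2]), np.float64(0.97))
b [498.6 108.7  66.8]
(491, array([486. ,  84.9]), np.float64(2.06))
 neck (377, array([485.5,  83.8]), np.float64(1.0))
jar [484.6 373.4  40.5]
(641, array([464.6, 339.9]), np.float64(2.06))
top bot (99, array([622.2, 112.3]), np.float64(0.38)) (83, array([623.1, 112.6]), np.float64(0.37))
top a (276, array([467.5, 153.4]), np.float64(10.16)) (47, array([480.9, 167.9]), np.float64(0.24))
top b (266, array([477.1,  70.9]), np.float64(10.25)) (41, array([487.4,  81.7]), np.float64(0.27))
carton [ 558.63623055 -169.84411642   75.2276343 ] [ 522.58630743 -225.24951465   65.00603825] [ 595.14927273 -115.42177231   81.30686276]
```

Slot is about (496,-5) with lane yaw about 6.5°, and the bottle is at about (622,113). Rows have no tilt input, so I need to see how the arm behaves at the edge of its reach. I'll test that in free space.

Call:
step_arm(
  series=[20,-47,0,0,0,20,-47,0,0,0,20,-47,0,0,0,20,-47,0,0,0,10,-23,0,0,0,10,-23,0,0,0,10,-23,0,0,0,10,-23,0,0,0],
)

```text
clock: 1.1
eef_pos: [325.0, -762.6, 215.0]
eef_rot: [3.139, -0.001, 0.402]
wrist_force: [-0.3, 0.3, 0.2]
finger_gap: 94.0
finger_force: 0.0
```

Run:
```python
from h import *
s=manip.read_state()
for k in('clock','joints','eef_pos','eef_rot'):print(k,s[k].round(3) if k!='clock' else s[k])
print('axis',Rm(s['eef_rot'])[:,2].round(3))
```

```text
clock 1.1
joints [-1.212e+00  1.118e+00  2.410e-01  1.000e-03  1.780e+00 -4.300e-02]
eef_pos [ 325.035 -762.597  215.041]
eef_rot [ 3.139e+00 -1.000e-03  4.020e-01]
axis [ 0.001 -0.002 -1.   ]
```

Call:
step_arm(
  series=[20,-47,0,0,0,20,-47,0,0,0,20,-47,0,0,0,20,-47,0,0,0],
)

```text
clock: 1.6
eef_pos: [341.7, -802.1, 183.3]
eef_rot: [3.004, 0.0, 0.402]
wrist_force: [-0.4, -0.8, -0.5]
finger_gap: 93.7
finger_force: 0.0
```

```bash
cat > st.py <<'E'
from h import *
s=manip.read_state()
for k in('joints','eef_pos','eef_rot','wrist_force'):print(k,s[k].round(3))
print(s['clock'],'axis',Rm(s['eef_rot'])[:,2].round(3),'yax',Rm(s['eef_rot'])[:,1].round(3))
E
python3 st.py
```

```text
joints [-1.212  1.163  0.235  0.006  1.606 -0.042]
eef_pos [ 341.664 -802.056  183.306]
eef_rot [3.004 0.    0.402]
wrist_force [-0.404 -0.762 -0.472]
1.6 axis [ 0.054 -0.127 -0.99 ] yax [ 0.387 -0.912  0.138]
```

Call:
step_arm(
  series=[-20,47,10,0,0,-20,47,10,0,0,-20,47,10,0,0,0,0,0,0,0],
)

```text
clock: 2.1
eef_pos: [299.0, -702.2, 209.0]
eef_rot: [3.006, 0.0, 0.402]
wrist_force: [-0.2, -0.3, 0.7]
finger_gap: 94.1
finger_force: 0.0
```

```bash
python3 st.py
```

```text
joints [-1.218  0.743  0.918  0.007  1.345 -0.051]
eef_pos [ 298.969 -702.21   208.956]
eef_rot [3.006 0.    0.402]
wrist_force [-0.189 -0.328  0.68 ]
2.1 axis [ 0.053 -0.125 -0.991] yax [ 0.388 -0.912  0.135]
```

Call:
step_arm(
  series=[0,0,15,0.184,0,0,0,15,0.184,0,0,0,15,0.184,0,0,0,15,0.184,0,0,0,15,0.184,0,0,0,15,0.184,0,0,0,0,0.184,0,5,-12,0,0.184,0,10,-23,0,0.184,0,10,-23,0,0.184,0,20,-47,0,0,0,20,-47,0,0,0,20,-47,0,0,0,20,-47,0,0,0,20,-47,0,0,0],
)

```text
clock: 3.98
eef_pos: [343.4, -787.6, 221.6]
eef_rot: [3.046, 0.155, 2.204]
wrist_force: [-0.7, 0.1, -0.9]
finger_gap: 94.3
finger_force: 0.0
```

```bash
cat >> st.py <<'E'
z=Rm(s['eef_rot'])[:,2]; M=Rm(s['eef_rot'])
print('tiltdeg',np.degrees(np.arccos(-z[2])),'az fingers',np.degrees(np.arctan2(z[1],z[0])),'finger slope(y.z)',M[2,1].round(3),'x.z',M[2,0].round(3))
E
python3 st.py
```

```text
joints [-1.242  1.119  0.235  0.138  1.668 -1.861]
eef_pos [ 343.359 -787.635  221.616]
eef_rot [3.046 0.155 2.204]
wrist_force [-0.738  0.132 -0.895]
3.975 axis [ 0.168 -0.067 -0.984] yax [0.794 0.601 0.094]
tiltdeg 10.415760130760978 az fingers -21.908239784684003 finger slope(y.z) 0.094 x.z -0.154
```

Call:
step_arm(
  series=[20,-47,0,0,0,20,-47,0,0,0,20,-47,0,0,0,20,-47,0,0,0,20,-47,0,0,0,20,-47,0,0,0],
)

```text
clock: 4.72
eef_pos: [372.0, -840.1, 162.5]
eef_rot: [3.085, 0.326, 2.191]
wrist_force: [-0.1, 0.0, -0.2]
finger_gap: 94.0
finger_force: 0.0
```

```bash
python3 st.py
```

```text
joints [-1.232  1.2    0.235  0.146  1.409 -1.863]
eef_pos [ 372.003 -840.056  162.525]
eef_rot [3.085 0.326 2.191]
wrist_force [-0.084  0.01  -0.198]
4.725 axis [ 0.232 -0.227 -0.946] yax [0.802 0.595 0.054]
tiltdeg 18.946716454037414 az fingers -44.438664973179016 finger slope(y.z) 0.054 x.z -0.32
```

Call:
step_arm(
  series=[20,-47,5,0,0,20,-47,5,0,0,20,-47,5,0,0,20,-47,5,0,0,20,-47,5,0,0,20,-47,5,0,0,20,-47,5,0,0],
)

```text
clock: 5.6
eef_pos: [397.5, -887.9, 143.6]
eef_rot: [3.131, 0.528, 2.183]
wrist_force: [0.3, -0.7, 0.2]
finger_gap: 93.9
finger_force: 0.0
```

```bash
python3 st.py
```

```text
joints [-1.223  1.246  0.235  0.156  1.155 -1.865]
eef_pos [ 397.529 -887.861  143.608]
eef_rot [3.131 0.528 2.183]
wrist_force [ 0.263 -0.686  0.205]
5.6 axis [ 0.298 -0.406 -0.864] yax [0.815 0.579 0.009]
tiltdeg 30.248102263186432 az fingers -53.72292308527252 finger slope(y.z) 0.009 x.z -0.504
```

Lean is now 30° with the finger line level. Next I'll fit a quick planar arm model to check that the push-in start is reachable, and work out waypoints.

Run:
```python
import numpy as np
from scipy.optimize import least_squares
# q2,q3,q5,r,z (planar, near-planar states)
D=np.array([[.30046,1.52158,1.3207,np.hypot(215.0,506.0),229.9],[1.118,.241,1.780,np.hypot(325.0,762.6),215.04],[1.163,.235,1.606,np.hypot(341.66,802.06),183.3],[.743,.918,1.345,np.hypot(298.97,702.2),208.96]])
def f(p):
    a,b,h,r0,L,o=p
    A=D[:,0];B=A+D[:,1];C=B+D[:,2]
    r=r0+a*np.sin(A)+b*np.sin(B)+o*np.cos(B)+L*np.sin(C)
    z=h+a*np.cos(A)+b*np.cos(B)-o*np.sin(B)+L*np.cos(C)
    return np.r_[r-D[:,3],z-D[:,4]]
s=least_squares(f,[400,400,200,0,250,0]);a,b,h,r0,L,o=s.x;print(s.x.round(1),s.fun.round(1))
t=np.radians(30.2)
for z in(32,300):
  wz=z+L*np.cos(t); reach=np.hypot(a+b*np.cos(.23),b*np.sin(.23))
  dz=wz-h; print(z,'max wrist r',r0+np.sqrt(reach**2-dz**2),'max TCP r lean in',r0+np.sqrt(reach**2-dz**2)-L*np.sin(t),'perp lean',np.sqrt((r0+np.sqrt(reach**2-dz**2))**2-(L*np.sin(t))**2))
S=np.array([496.5,-5]);th=np.radians(6.5);ex=np.array([np.cos(th),np.sin(th)]);ey=np.array([-ex[1],ex[0]])
B0=np.array([622,113.5]);E1=S+100*ex
d=(E1-B0)/np.linalg.norm(E1-B0);off=21.4+6.9+12.6
print('d',d,np.degrees(np.arctan2(d[1],d[0])),np.linalg.norm(E1-B0),'E1',E1)
print('pre1',B0-(off+30)*d,'contact1',B0-off*d,'end1',E1-off*d)
print('pre2',E1+(off+25)*ex,'contact2',E1+off*ex,'end2',S+off*ex)
```

```text
[420.6 443.7 230.7   7.  249.3  44.4] [ 0.1 -0.1  0.1 -0.1 -0.1  0.2 -0.3  0.2]
32 max wrist r 865.333129140825 max TCP r lean in 739.9056208830808 perp lean 856.1947001476389
300 max wrist r 816.8842994719457 max TCP r lean in 691.4567912142015 perp lean 807.1975587772953
d [-0.23696841 -0.97151736] -103.707682223008 110.3219391427574 E1 [595.85718557   6.32032138]
pre1 [638.80106022 182.38058054] contact1 [631.69200794 153.23505986] end1 [605.54919351  46.05538124]
pre2 [661.33357086  13.78041316] contact2 [636.49427446  10.95033282] end2 [ 5.37137089e+02 -3.69988557e-01]
```

Call:
step_arm(
  series=[10,45,40,0,0.62,10,45,40,0,0.62,10,45,40,0,0.62,10,45,40,0,0.62,10,45,40,0,0.62,10,50,0,-0.058,0.62,10,50,0,-0.058,0.62,10,50,0,-0.058,0.62,10,50,0,-0.058,0.62,10,50,0,-0.058,0.62,10,50,0,-0.058,0.62,10,50,0,-0.058,0.62,10,50,0,-0.058,0.62,10,50,0,-0.058,0.62,10,50,0,-0.058,0.62,10,50,0,-0.058,0.62,10,50,0,-0.058,0.62,10,50,0,-0.058,0.62,10,50,0,-0.058,0.62,10,50,0,-0.058,0.62],
)

```text
clock: 8.1
eef_pos: [596.7, 78.1, 335.7]
eef_rot: [3.127, 0.523, 1.31]
wrist_force: [0.1, 0.1, 0.6]
finger_gap: 35.4
finger_force: 0.0
```

```bash
python3 st.py
```

```text
joints [ 0.251  0.51   1.066 -0.472  1.8    0.453]
eef_pos [596.663  78.106 335.709]
eef_rot [3.127 0.523 1.31 ]
wrist_force [0.057 0.087 0.594]
8.1 axis [-0.115 -0.487 -0.866] yax [ 0.968 -0.25   0.013]
tiltdeg 30.004210757278507 az fingers -103.26112350941641 finger slope(y.z) 0.013 x.z -0.5
```

Call:
step_arm(
  series=[11,29,0,0,0.62,11,29,0,0,0.62,11,29,0,0,0.62,11,29,0,0,0.62,0,0,-50,0,0.62,0,0,-50,0,0.62,0,0,-50,0,0.62,0,0,-50,0,0.62,0,0,-50,0,0.62,0,0,-40,0,0.62,0,0,0,0,0.62],
)

```text
clock: 9.48
eef_pos: [639.2, 192.0, 42.4]
eef_rot: [3.134, 0.527, 1.315]
wrist_force: [-0.1, 0.5, 0.5]
finger_gap: 35.4
finger_force: 0.0
```

```bash
python3 st.py
python3 - <<'E'
from h import *
a,_,_=cloud('side');b,_,_=cloud('wrist');cv2.imwrite('pics/m1.png',cv2.resize(np.hstack([a,b]),(800,300)))
E
```

```text
joints [ 0.387  0.941  1.04  -0.421  1.496  0.744]
eef_pos [639.232 192.005  42.396]
eef_rot [3.134 0.527 1.315]
wrist_force [-0.053  0.474  0.526]
9.475 axis [-0.119 -0.488 -0.864] yax [ 0.968 -0.249  0.007]
tiltdeg 30.18514810246622 az fingers -103.7470952684409 finger slope(y.z) 0.007 x.z -0.503
```

View pics/m1.png

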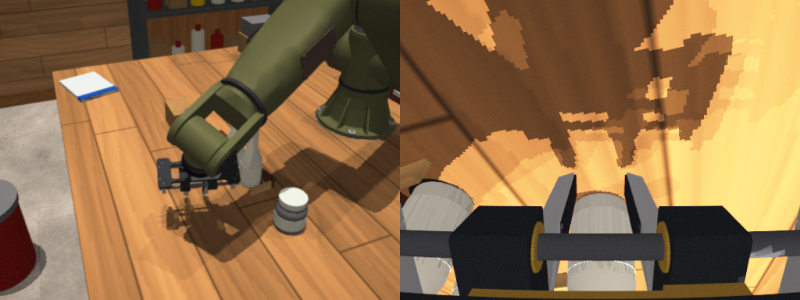

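Call:
step_arm(
  series=[0,0,-10,0,0.62,-2.2,-9.7,0,0,0.62,-2.2,-9.7,0,0,0.62,-1.1,-5,0,0,0.62,-1.1,-5,0,0,0.62,-1.1,-5,0,0,0.62,-1.1,-5,0,0,0.62,-1.1,-5,0,0,0.62,-1.1,-5,0,0,0.62,-1.6,-7,0,0,0.62,-1.6,-7,0,0,0.62,-1.6,-7,0,0,0.62,0,0,0,0,0.62],
)

```text
clock: 11.2
eef_pos: [623.9, 121.1, 35.0]
eef_rot: [3.131, 0.525, 1.312]
wrist_force: [-0.6, 0.4, 0.7]
finger_gap: 36.1
finger_force: 0.0
```

```bash
python3 st.py
cat > look.py <<'E'
from h import *
import sys
a,_,wa=cloud('side');t,_,wt=cloud('top');b,_,_=cloud('wrist');cv2.imwrite(sys.argv[1],np.hstack([cv2.resize(a[80:320,150:400],(400,384)),cv2.resize(t[100:260,170:370],(400,320)) if 0 else cv2.resize(t[100:260,170:337],(400,384))]))
cv2.imwrite('pics/w_'+sys.argv[1][5:],b)
np.savez('cur.npz',wa=wa,wt=wt,a=a,t=t)
E
python3 look.py pics/m2.png
```

```text
joints [ 0.301  0.861  1.21  -0.454  1.38   0.714]
eef_pos [623.925 121.054  34.98 ]
eef_rot [3.131 0.525 1.312]
wrist_force [-0.622  0.359  0.74 ]
11.2 axis [-0.117 -0.488 -0.865] yax [ 0.968 -0.25   0.01 ]
tiltdeg 30.109948170716674 az fingers -103.53524985170267 finger slope(y.z) 0.01 x.z -0.502
```

View pics/m2.png

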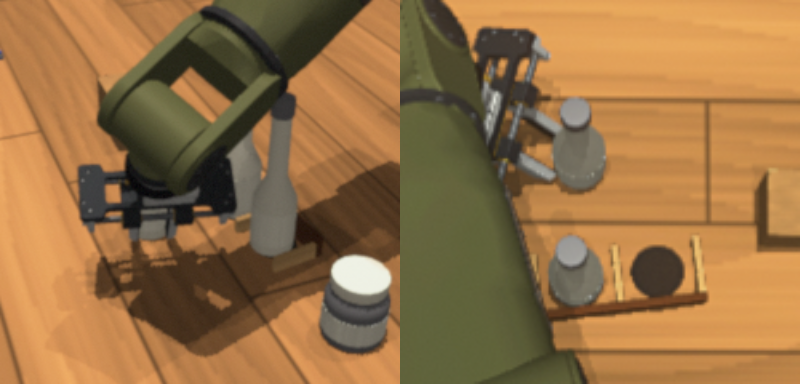

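Call:
step_arm(
  series=[-1.8,-7,-1,0,0.62,-1.8,-7.5,-1,0,0.62,-1.8,-7.5,-1,0,0.62,-1.8,-7.5,0,0,0.62,-1.8,-7.5,0,0,0.62,-1.8,-7.5,0,0,0.62,-1.8,-7.5,0,0,0.62,-1.8,-7.5,0,0,0.62,-1.8,-7,0,0,0.62,-1.3,-5,0,0,0.62,-0.5,-2,0,0,0.62,0,0,0,0,0.62],
)

```text
clock: 12.85
eef_pos: [605.9, 48.1, 31.8]
eef_rot: [3.131, 0.525, 1.313]
wrist_force: [0.9, 1.8, 2.0]
finger_gap: 36.0
finger_force: 1.3
```

```bash
python3 st.py; python3 look.py pics/m3.png
cat > fit.py <<'E'
from h import *
from scipy.optimize import least_squares
C=np.load('cur.npz')
import sys
x,y=map(float,sys.argv[1:3])
def circ(W,r,z0,z1,P,h=34):
    m=(W[...,2]>z0)&(W[...,2]<z1)&(abs(W[...,0]-x)<h)&(abs(W[...,1]-y)<h)
    q=W[m]
    if len(q)<8:return len(q)
    s=least_squares(lambda c:np.hypot(*(q[:,:2]-c).T)-r,q[:,:2].mean(0),loss='soft_l1');return len(q),s.x.round(1),abs(s.fun).mean().round(2)
for n in('wa','wt'):
    print(n,'neck',circ(C[n],13,125,190,0,22),'cap',(lambda q:(len(q),q.mean(0).round(1)) if len(q) else 0)(C[n][(C[n][...,2]>207)&(C[n][...,2]<222)&(np.hypot(C[n][...,0]-x,C[n][...,1]-y)<22)]))
E
python3 fit.py 596 6
```

```text
joints [ 0.203  0.788  1.352 -0.494  1.279  0.669]
eef_pos [605.894  48.065  31.753]
eef_rot [3.131 0.525 1.313]
wrist_force [0.892 1.824 2.033]
12.85 axis [-0.117 -0.488 -0.865] yax [ 0.968 -0.25   0.009]
tiltdeg 30.109553089348115 az fingers -103.52400955848903 finger slope(y.z) 0.009 x.z -0.502
wa neck 0 cap 0
wt neck (67, array([598.1,   7.2]), np.float64(0.36)) cap (136, array([596.3,   7.5, 215.1]))
```

View pics/m3.png

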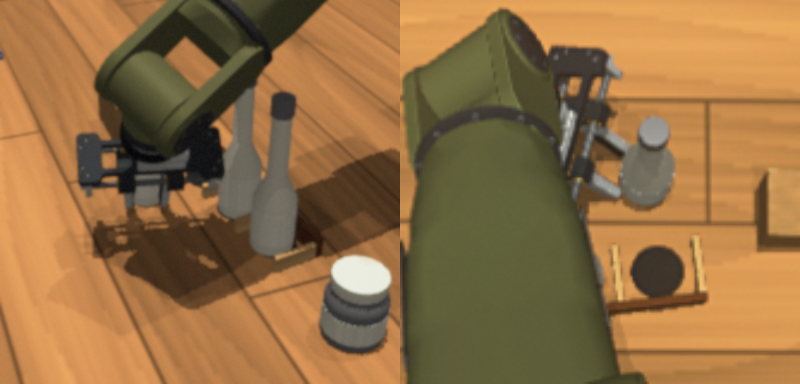

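Call:
step_arm(
  series=[3,12,0,0,0.62,3,12,0,0,0.62,3,12,0,0,0.62,3,12,0,0,0.62,3,12,0,0,0.62,0,0,50,0,0.62,0,0,50,0,0.62,0,0,50,0,0.62,0,0,50,0,0.62,0,0,50,0,0.62,0,0,50,0,0.62,7,-13,0,-0.174,0.62,7,-13,0,-0.174,0.62,7,-13,0,-0.174,0.62,7,-13,0,-0.174,0.62,7,-13,0,-0.174,0.62,7,-13,0,-0.174,0.62,7,-13,0,-0.174,0.62,0,0,0,0,0.62],
)

```text
clock: 15.38
eef_pos: [670.5, 15.6, 330.9]
eef_rot: [3.13, 0.526, 0.093]
wrist_force: [0.4, 0.5, -0.3]
finger_gap: 35.5
finger_force: 0.0
```

```bash
python3 st.py; python3 look.py pics/m4.png; python3 fit.py 596 6; python3 fit.py 486 83
```

```text
joints [-0.009  0.976  0.314 -0.089  2.372  1.419]
eef_pos [670.493  15.636 330.855]
eef_rot [3.13  0.526 0.093]
wrist_force [ 0.435  0.505 -0.328]
15.375 axis [-0.499 -0.057 -0.865] yax [ 0.098 -0.995  0.01 ]
tiltdeg 30.14745216554989 az fingers -173.43031734612973 finger slope(y.z) 0.01 x.z -0.502
wa neck (333, array([596.1,   9.5]), np.float64(1.1)) cap (110, array([598. ,  15. , 213.2]))
wt neck 0 cap 0
wa neck (351, array([485.5,  83.7]), np.float64(1.03)) cap (120, array([488.1,  89. , 213.4]))
wt neck 0 cap 0
```

Call:
step_arm(
  series=[0,0,-50,0,0.62,0,0,-50,0,0.62,0,0,-50,0,0.62,0,0,-50,0,0.62,0,0,-50,0,0.62,0,-0.8,-40,0,0.62,0,0,-9,0,0.62,0,0,0,0,0.62],
)

```text
clock: 16.52
eef_pos: [670.3, 17.2, 34.1]
eef_rot: [3.13, 0.524, 0.097]
wrist_force: [0.7, 0.5, 0.3]
finger_gap: 35.5
finger_force: 0.0
```

```bash
python3 st.py; python3 look.py pics/m5.png
```

```text
joints [-0.006  1.091  0.777 -0.064  1.794  1.467]
eef_pos [670.288  17.178  34.115]
eef_rot [3.13  0.524 0.097]
wrist_force [0.747 0.494 0.276]
16.525 axis [-0.497 -0.06  -0.866] yax [ 0.103 -0.995  0.01 ]
tiltdeg 30.030049827623035 az fingers -173.14289956349046 finger slope(y.z) 0.01 x.z -0.5
```

View pics/m5.png

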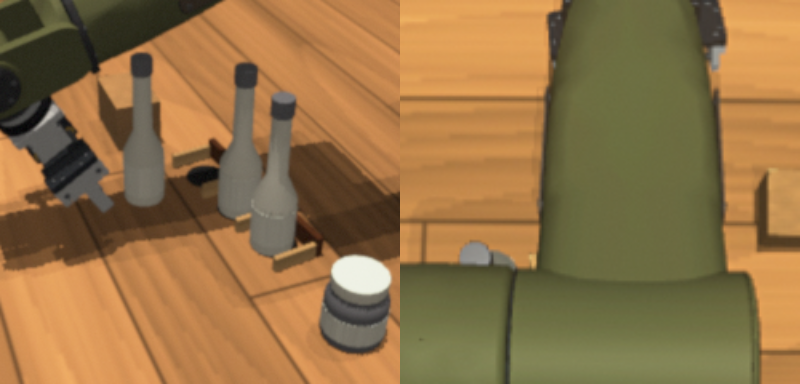

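View pics/w_m5.png

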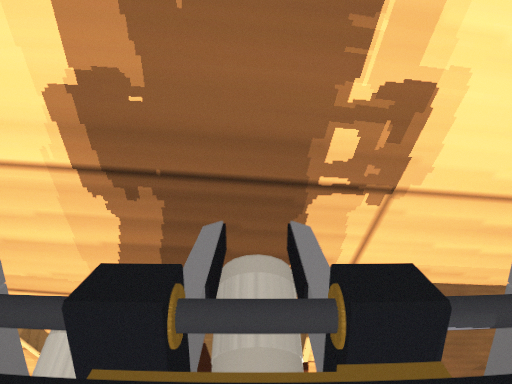

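The side view shows the gripper leaning clear behind the bottle. In the wrist view the bottle is centred between the fingertips, at column 257. Now I push it in.

Call:
step_arm(
  series=[-8,-1.5,-1,0,0.62,-8,-1.5,-1,0,0.62,-7,-1.5,0,0,0.62,-5,-0.6,0,0,0.62,-5,-0.6,0,0,0.62,-5,-0.6,0,0,0.62,-7,-0.8,0,0,0.62,-7,-0.8,0,0,0.62,-7,-0.8,0,0,0.62,-7,-0.8,0,0,0.62,-7,-0.8,0,0,0.62,0,0,0,0,0.62],
)

```text
clock: 18.18
eef_pos: [596.4, 6.1, 30.8]
eef_rot: [3.13, 0.526, 0.095]
wrist_force: [0.2, -0.3, -0.5]
finger_gap: 35.3
finger_force: 0.2
```

```bash
python3 st.py; python3 look.py pics/m6.png; python3 fit.py 560 3
```

```text
joints [-0.022  0.915  1.119 -0.07   1.629  1.465]
eef_pos [596.413   6.084  30.849]
eef_rot [3.13  0.526 0.095]
wrist_force [ 0.169 -0.347 -0.527]
18.175 axis [-0.499 -0.059 -0.865] yax [ 0.1   -0.995  0.01 ]
tiltdeg 30.146379549460576 az fingers -173.28144871453338 finger slope(y.z) 0.01 x.z -0.502
wa neck (331, array([556.4,   1.9]), np.float64(1.13)) cap (107, array([559. ,   7.9, 213. ]))
wt neck 0 cap 0
```

Call:
step_arm(
  series=[-7,-0.8,0,0,0.62,-7,-0.8,0,0,0.62,-7,-0.8,0,0,0.62,-7,-0.8,0,0,0.62,-7,-0.8,0,0,0.62,-7,-0.8,0,0,0.62,-6,-0.7,0,0,0.62,-4,-0.5,0,0,0.62,0,0,0,0,0.62],
)

```text
clock: 19.45
eef_pos: [544.8, 0.2, 31.0]
eef_rot: [3.13, 0.525, 0.095]
wrist_force: [-0.2, -0.0, 0.1]
finger_gap: 35.6
finger_force: 0.1
```

```bash
python3 st.py; python3 look.py pics/m7.png; python3 fit.py 505 -4; python3 fit.py 486 83
```

```text
joints [-0.033  0.81   1.315 -0.075  1.538  1.462]
eef_pos [5.44799e+02 1.50000e-01 3.10160e+01]
eef_rot [3.13  0.525 0.095]
wrist_force [-0.216 -0.018  0.143]
19.45 axis [-0.498 -0.059 -0.865] yax [ 0.101 -0.995  0.01 ]
tiltdeg 30.107255007076017 az fingers -173.2730441241562 finger slope(y.z) 0.01 x.z -0.502
wa neck (307, array([504.8,  -3.9]), np.float64(1.17)) cap (102, array([507.5,   2. , 213.1]))
wt neck 0 cap 0
wa neck (352, array([485.3,  83.6]), np.float64(1.08)) cap (123, array([488.2,  89.1, 213.1]))
wt neck 0 cap 0
```

View pics/m7.png

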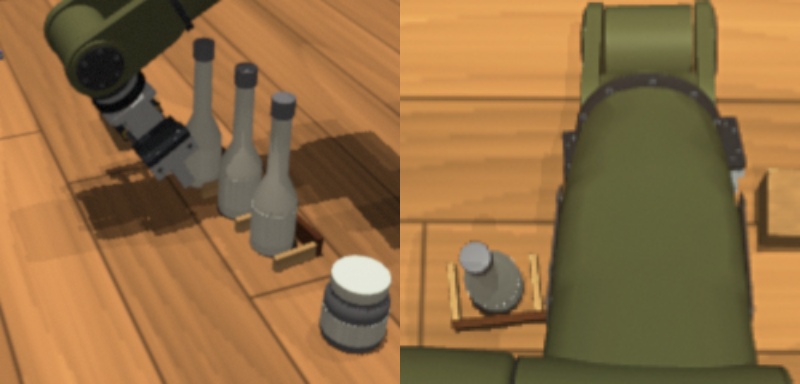

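Call:
step_arm(
  series=[-2,-0.2,0,0,0.62,-2,-0.2,0,0,0.62,-2,-0.2,0,0,0.62,-1.5,-0.2,0,0,0.62,-1,-0.1,0,0,0.62],
)

```text
clock: 20.23
eef_pos: [536.5, -0.7, 30.9]
eef_rot: [3.13, 0.525, 0.095]
wrist_force: [1.4, 0.2, -0.1]
finger_gap: 35.3
finger_force: 0.8
```

Call:
step_arm(
  series=[-1,-0.1,0,0,0.62],
)

```text
clock: 20.35
eef_pos: [535.5, -0.8, 30.9]
eef_rot: [3.13, 0.525, 0.095]
wrist_force: [2.0, 0.0, 0.9]
finger_gap: 35.7
finger_force: 0.8
```

Call:
step_arm(
  series=[-1,-0.1,0,0,0.62],
)

```text
clock: 20.48
eef_pos: [534.5, -0.9, 30.9]
eef_rot: [3.13, 0.525, 0.095]
wrist_force: [2.2, 0.2, -0.0]
finger_gap: 35.4
finger_force: 0.8
```

Only sliding friction, about 2 N, so it isn't touching the board yet. I'll keep going in 1 mm steps.

Call:
step_arm(
  series=[-1,-0.1,0,0,0.62],
)

```text
clock: 20.6
eef_pos: [533.5, -1.0, 30.9]
eef_rot: [3.13, 0.525, 0.095]
wrist_force: [2.4, 0.4, -0.2]
finger_gap: 35.7
finger_force: 0.8
```

Call:
step_arm(
  series=[-0.8,-0.1,0,0,0.62],
)

```text
clock: 20.72
eef_pos: [533.0, -1.1, 31.0]
eef_rot: [3.13, 0.524, 0.095]
wrist_force: [5.9, 0.9, -0.5]
finger_gap: 35.7
finger_force: 2.4
```

```bash
python3 st.py|grep -v ax; python3 look.py pics/m8.png; python3 fit.py 495 -5
```

```text
joints [-0.036  0.787  1.357 -0.077  1.517  1.462]
eef_pos [532.998  -1.104  30.965]
eef_rot [3.13  0.524 0.095]
wrist_force [ 5.87   0.896 -0.492]
tiltdeg 30.027059253558967 az fingers -173.26428083899137 finger slope(y.z) 0.01 x.z -0.5
wa neck (318, array([493.9,  -4.9]), np.float64(1.24)) cap (103, array([496.8,   1.3, 213.1]))
wt neck 0 cap 0
```

Call:
step_arm(
  series=[3,0.3,0,0,0.62,4,0.5,0,0,0.62,8,0.9,0,0,0.62,12,1.4,0,0,0.62,12,1.4,0,0,0.62,12,1.4,0,0,0.62,12,1.4,0,0,0.62,12,1.4,0,0,0.62,12,1.4,0,0,0.62,12,1.4,0,0,0.62,0,0,50,0,0.62,0,0,50,0,0.62,0,0,50,0,0.62,0,0,50,0,0.62,0,0,50,0,0.62,0,0,50,0,0.62,0,0,20,0,0.62],
)

```text
clock: 23.0
eef_pos: [631.8, 10.5, 354.1]
eef_rot: [3.13, 0.521, 0.095]
wrist_force: [-0.3, 0.3, -0.7]
finger_gap: 35.7
finger_force: 0.0
```

Call:
step_arm(
  series=[0,-45,0,0,0.62,0,-45,0,0,0.62,0,-45,0,0,0.62,0,-45,0,0,0.62,0,-45,0,0,0.62,-10,-45,0,0,0.62,-10,-45,0,0,0.62,-10,-45,0,0,0.62,0,0,0,0,0.62,0,0,0,0,0.62],
)

```text
clock: 24.25
eef_pos: [597.9, -347.2, 349.0]
eef_rot: [3.129, 0.523, 0.095]
wrist_force: [-0.2, 0.4, -0.8]
finger_gap: 35.3
finger_force: 0.0
```

```bash
python3 st.py|grep -v ax; python3 look.py pics/m9.png; for c in "495 -5" "486 83" "480 169"; do python3 fit.py $c; done
```

```text
joints [-0.479  0.997  0.235 -0.393  2.315  0.784]
eef_pos [ 597.868 -347.154  349.043]
eef_rot [3.129 0.523 0.095]
wrist_force [-0.195  0.36  -0.839]
tiltdeg 29.96737084120736 az fingers -173.06729980547414 finger slope(y.z) 0.011 x.z -0.499
wa neck (318, array([494.1,  -5. ]), np.float64(1.18)) cap (100, array([496.5,   0.8, 213.2]))
wt neck 0 cap 0
wa neck (349, array([485.5,  83.8]), np.float64(1.02)) cap (126, array([488.3,  89.3, 213.1]))
wt neck (37, array([487.5,  81.8]), np.float64(0.26)) cap (141, array([486. ,  81.7, 214.8]))
wa neck (390, array([479.1, 169.2]), np.float64(0.94)) cap (148, array([482. , 174.5, 213.2]))
wt neck (43, array([480.8, 167.9]), np.float64(0.27)) cap (144, array([479.3, 167. , 214.8]))
```

View pics/m9.png

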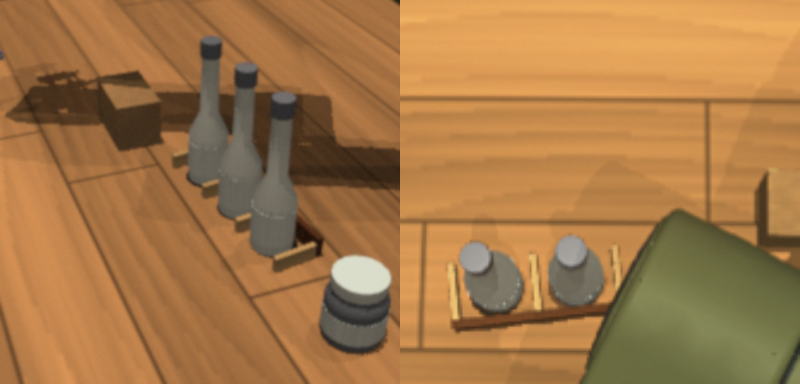

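The bottle stands upright in the right lane against the back board. The neighbouring bottles haven't moved, and the arm is clear.

```bash
python3 -c "
from cell import manip
print(manip.sign_off())"
```

```text
the job is handed in; nothing more can be done
None
```

I pushed the white bottle low down, upright, into the empty right lane and up against the back board; the other bottles measured unmoved, the jar and carton looked untouched, the arm is clear, and the job is handed in at about 24 s (no verdict came back).

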